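# Start a bottle cap on its thread and keep hold of it

## Robot

A 6-joint arm with a two-finger parallel gripper is mounted at the origin on the work surface. World frame = base frame: x ahead of the robot, y to its left, z up, the work surface at z = 0. Lengths are in mm, angles in rad, forces in N, time in s.
With the tool pointing down it reaches from about 350 to 775 mm from the base axis. Payload 7.3 kg.
Tool frame: the origin (TCP) lies on the front face of the gripper's body, between the roots of the fingers; the fingertips stand 66 mm ahead of it and the grasp point (between the pads) lies 47 mm ahead of it (bot.tcp_to_grasp is the z of the grasp point in the tool frame, in mm); z points along the fingers, y is the direction in which the jaws open and shut (so a half turn about z gives the same grasp; the last joint's range is limited). The gripper opens to 92 mm and grips with 3 to 60 N. Pads are 19 mm wide; open, the fingers measure 130 mm over their backs; the gripper's body (75 mm by 190 mm) begins 47 mm behind the grasp point.
Start: joints at [-1.344, 0.342, 1.524, -0, 1.275, -0.146], TCP at [191.24, -488.944, 292.241] pointing down, gripper open.
Joint ranges: [-2.53, 2.53], [-0.77, 2.02], [0.04, 2.7], [-1, 4.14], [0.28, 2.66], [-3.11, 3.11]. Speed limits (rad/s): [2.57, 2.57, 3.14, 3.14, 3.14, 3.14].

## Interface

Orientations are given as [roll, pitch, yaw] about the fixed x, y, z axes, in that order (R = Rz(yaw) Ry(pitch) Rx(roll)).
In Python, from plant import bot gives the robot as it stands.
- The arm moves only by the tool carry_out, never from a script. Its argument "deltas" is a list that holds one entry, the list of rows, each a list of 4 numbers: the shift along the tool's x, y, z in mm, then the turn about the tool's z in units of 5 degrees (1.0 is 5 degrees). A call has 1 to 20 rows; each row is the pose to reach, as a shift and turn from the pose commanded when the call began, along the tool's axes at that moment; what a row does not reach only later rows make up. A row lasts 1/10 s, in which the tool goes at most 50 mm and 8.59 degrees, less where a joint would pass 70% of its speed; a pose out of reach is approached as far as the arm can. A call with a gripper value outside its range is refused whole. "fingers" is the finger opening in mm, from 0 to 91.8, set as the call begins (left out, the last holds). The fingers move at their own pace and stop on an object; the grip force is fixed at half the most. Time passes only in rows, so rows that repeat a pose let the fingers close. It gives the time, the measured TCP pose, the force and the opening at its end, in the units of the state.
- bot.get_obs(): the state, without advancing time (a new reading comes with each control period).
- bot.capture(name): name is "scene" or "side" or "wrist"; returns (picture, depth): 420x560x3 uint8, blue, green, red; 420x560 float32, mm along the optical axis (not along the pixel's ray), 0 where there is no reading.
- bot.camera_model(name): a dict with "K" (3x3 intrinsics, pixels), "distortion" ([k1, k2, p1, p2, k3] as OpenCV has them; the pictures are not rectified), "camera_from_world" (4x4, takes a point from world to camera coordinates). Camera axes: x right, y down, z forward; pixel columns grow to the right and rows downward; lengths in mm; the calibration is good to about 2 mm. A picture is of the moment at which its call begins: read the wrist's pose just before it. camera_model takes no time and is no camera call; for the wrist camera it gives the pose at the moment of the call.
- bot.close_job(): hands the job in, once; it reports no verdict.
The state is a dict: "time": time; "joint_positions": joint angles; "dq": joint speeds; "tau": joint torques, N m; "tool_pos": TCP position; "tcp_rot": TCP orientation; "contact_force": force on the tool from outside, world axes, zero at the start; "moment": the same for the moment, N m; "grip_width": finger opening in mm.
Only numpy, scipy, OpenCV 4.12 (cv2) and the standard library are available. Lean on these libraries where they do the work, as an engineer would, in place of code of your own. Each camera call takes 0.05 s, during which the arm holds its last target. There are 200 camera calls.

## Task

The blue cap on the white bottle clamped in the steel stand only rests on the top of its thread: turn it backward (anticlockwise from above) until it drops into the thread, and stop soon after that. Then turn it forward (clockwise) one full turn from where it dropped, regripping as needed, so that it is started but not tight. Finish still gripping the cap, at rest, without letting go, and leave everything else on the bench where it stands.

Things in the scene. Friction and masses are not known exactly. Their poses are not given: they have to be found in the camera images.
- stand: Fixed steel stand, plate 130 x 130 x 12 mm, four padded posts (67 mm high) clamping an upright white bottle; cannot move. Origin: centre of the plate's underside, on the bottle's axis; z up. Bottle 76 mm in diameter up to 95 mm above the bench, shoulder up to 112 mm, then neck 34 mm in diameter up to its rim at 160 mm. The other bottle of this size is loose and closed.
- cap_center (a point): Centre (half-way up, on the axis) of the ribbed round blue cap over the neck: 50 mm in diameter, 32 mm high, white index line on top from the centre to the cap's +x. It only turns, rises and sinks on the bottle's axis; it cannot be taken off. Centre above the bench: 162.5 to 165 mm at the start, about 157.5 mm once dropped, about 150 mm one turn on. A closed grip carries it.
- thread_end (a point): Point on the bottle's axis at the height (150 mm) of the thread's upper end. Right-hand single thread, lead 7 mm: clockwise from above sinks the cap 7 mm a turn, so follow it down; about 1 mm vertical play. Past the end the cap sinks 7 mm by its weight (0.6 N) if let go, or with a push of a few N while gripped; on top of the thread it resists such a push. Turning takes about 0.05 N m.
- cap (a joint): Turn of the cap, rad, growing clockwise from above (forward, tightening). 0: the cap's lug passes the thread's end and the cap can drop; fully clear by about -0.15. Start 0.5 to 1.7. If it has not dropped it jams (cross-threads) forward at about 2.0. Once dropped, 6.28 is one full turn forward from the drop; tight at 9.0; back stop at -3.
- closed_bottle: Bystander: white bottle, 76 mm in diameter, 142 mm high with its blue cap, closed, loose on the bench. Origin: centre of its underside.
- amber0: Bystander: amber bottle, 42 mm in diameter, 86 mm high, white cap, near the stand. Origin: centre of its underside.
- amber1: Bystander: a second amber bottle of the same size, near the stand. Origin: centre of its underside.
- marker: Bystander: black marker pen, 130 mm long, 15 mm thick, lying near the stand along its own x. Origin: middle, underside.
- beaker: Bystander: glass beaker, 80 mm across, 100 mm high. Origin: centre of its underside.
- tube_rack: Bystander: red rack of capped tubes, 70 x 200 mm, 91 mm high. Origin: centre of its underside.
- tip_box: Bystander: grey open box, 120 x 85 x 60 mm. Origin: centre of its underside.

How it is judged:
By the outcome, as a careful person would: the job done as asked, in the order asked, and still so for the second after the job is handed in, while the arm keeps its last pose, push and grip.
It also fails if it takes over 69 s, if anything falls off the work surface, if the arm or the gripper's body presses on something with over 40 N, if the wrist force passes 120 N, or if a joint passes its speed limit or range.

## Working session

There is one attempt and no reset: what is moved stays moved. The work goes in short steps, Python scripts to look and compute and a tool call to move; the robot and the scene stay as the last step left them, time stands still between calls to the robot, and variables do not carry over. Pictures are saved under pics/ and viewed, about 8 in all and at most 12, crops included, and the job is handed in when it is done.

Besides the shell and the picture viewer there is one more tool, called after "Call:" as name(argument=value, ...), one argument or row to a line, values as JSON. carry_out: Moves the arm, as the interface text tells. Its arguments: {"type":"object","properties":{"deltas":{"type":"array","items":{"type":"array","items":{"type":"array","items":{"type":"number"}}}},"fingers":{"type":"number"}},"required":["deltas"]}

```bash
mkdir -p pics; ls; cat > h.py <<'E'
import numpy as np, cv2
from plant import bot
def ray(cm,uv):
    p=cv2.undistortPoints(np.array([[uv]],float),np.array(cm["K"]),np.array(cm["distortion"]))[0,0]
    T=np.linalg.inv(np.array(cm["camera_from_world"])); d=T[:3,:3]@[p[0],p[1],1]; return T[:3,3],d
def onplane(cm,uv,z):
    o,d=ray(cm,uv); return o+d*(z-o[2])/d[2]
def world(cm,uv,dep):
    o,d=ray(cm,uv); return o+d*dep
E
python3 - <<'E'
from h import *
o=bot.get_obs(); print(o)
ims=[]
for n in("scene","side"):
    cm=bot.camera_model(n); im,d=bot.capture(n); cv2.imwrite(f"pics/{n}0.png",im); np.savez(f"{n}0.npz",im=im,d=d)
    hsv=cv2.cvtColor(im,cv2.COLOR_BGR2HSV); m=cv2.inRange(hsv,(95,100,40),(130,255,255))
    k,l,s,c=cv2.connectedComponentsWithStats(m)
    for i in range(1,k):
        if s[i,4]>60:
            dd=d[(l==i)&(d>0)]; 
            print(n,s[i],c[i].round(1),world(cm,c[i],np.median(dd)).round(1))
E
```

```text
pics
{'time': 0.0, 'joint_positions': array([-1.34396383e+00,  3.42725917e-01,  1.52501283e+00,  1.30496626e-05,
        1.27540994e+00, -1.46008279e-01]), 'dq': array([-1.56010596e-03, -1.51253212e-03, -5.67915564e-05, -1.79273225e-03,
        8.96739424e-05, -1.09617472e-03]), 'tau': array([-1.11835107e-03, -4.31246030e+01, -2.44220334e+01,  7.16972980e-02,
        5.58450376e-02, -1.29476666e-04]), 'tool_pos': array([ 191.18748592, -488.61968769,  291.54469505]), 'tcp_rot': array([-3.14005499e+00, -2.38732983e-04,  3.72836785e-01]), 'contact_force': array([ 0.3189837 ,  0.60693551, -0.15721565]), 'moment': array([ 0.04331556, -0.02590195, -0.00876854]), 'grip_width': 91.72854181371075}
scene [292 188  15  17 216] [299.1 195.9] [625.4   3.6 169.7]
scene [ 459  192   88   74 4360] [499.9 227.7] [855.  564.4  93.6]
scene [164 236  18  20 305] [172.9 245.6] [ 700.5 -373.1  130.1]
side [532 103  28  34 486] [547.5 118.6] [ -682.3 -1960.1  -468.7]
side [257 138  15  16 205] [264.5 145.4] [ 685.1 -360.4  130.4]
side [246 205  18  21 318] [254.5 215. ] [608.3  20.  171.9]
side [   0  366  133   54 4274] [ 64.9 400.5] [829.3 560.4 122.8]
```

```bash
python3 - <<'E'
from h import *
a=cv2.imread("pics/scene0.png")[150:330,140:420];b=cv2.imread("pics/side0.png")[100:280,150:400]
cv2.imwrite("pics/a.png",np.vstack([cv2.resize(a,(780,300) if 0 else (467,300)),cv2.resize(b,(417,300)).copy() if 0 else cv2.resize(b,(467,300))]))
for n in("scene","side"):
    cm=bot.camera_model(n); print(n,np.linalg.inv(cm["camera_from_world"])[:3,3].round(),cm["K"][0][0])
    f=np.load(f"{n}0.npz");im,d=f["im"],f["d"]
    u0,v0=(299,190) if n=="scene" else (254,207)
    hsv=cv2.cvtColor(im,cv2.COLOR_BGR2HSV)
    print(hsv[v0-8:v0+20:2,u0-14:u0+16:2].tolist()[0][:2])
    for v in range(v0-6,v0+14,2): print(v,[int(d[v,u]) for u in range(u0-12,u0+13,3)])
E
```

```text
scene [1621. -351.  848.] 430.5591011130808
[[20, 40, 183], [18, 38, 182]]
184 [1647, 1642, 1641, 1639, 1648, 1632, 1639, 1639, 1635]
186 [1637, 1621, 1632, 1629, 1627, 1619, 1630, 1622, 1622]
188 [1616, 1611, 1617, 1276, 1273, 1277, 1621, 1618, 1613]
190 [1607, 1606, 1268, 1264, 1265, 1269, 1262, 1608, 1604]
192 [1597, 1596, 1256, 1255, 1259, 1256, 1257, 1594, 1591]
194 [1585, 1581, 1252, 1250, 1250, 1249, 1251, 1586, 1585]
196 [1569, 1563, 1247, 1245, 1244, 1244, 1248, 1566, 1570]
198 [1556, 1561, 1249, 1248, 1246, 1249, 1254, 1552, 1556]
200 [1547, 1553, 1257, 1251, 1248, 1257, 1253, 1548, 1546]
202 [1537, 1541, 1261, 1255, 1254, 1249, 1261, 1543, 1535]
side [338. 860. 950.] 461.37341132099556
[[50, 14, 53], [19, 31, 90]]
201 [1491, 1485, 1357, 1350, 1350, 1491, 1485, 1480, 1486]
203 [1477, 1481, 1343, 1347, 1346, 1477, 1476, 1477, 1484]
205 [1471, 1477, 1353, 1195, 1196, 1197, 1474, 1473, 1476]
207 [1466, 1465, 1195, 1188, 1189, 1185, 1189, 1471, 1462]
209 [1455, 1459, 1188, 1187, 1180, 1187, 1182, 1184, 1455]
211 [1451, 1177, 1179, 1175, 1179, 1173, 1179, 1177, 1453]
213 [1450, 1175, 1173, 1171, 1171, 1168, 1175, 1179, 1445]
215 [1435, 1177, 1167, 1165, 1160, 1165, 1164, 1178, 1432]
217 [1427, 1184, 1167, 1165, 1158, 1162, 1172, 1180, 1428]
219 [1427, 1186, 1169, 1164, 1164, 1169, 1171, 1184, 1422]
```

View pics/scene0.png

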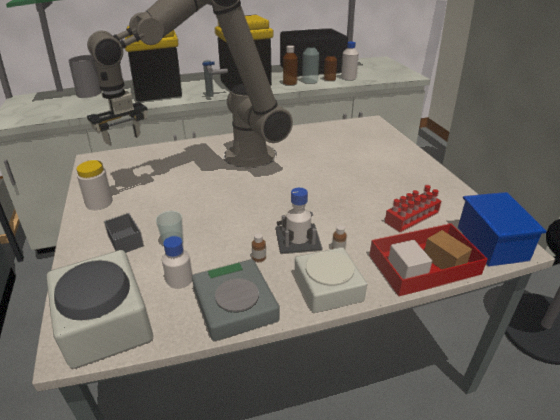

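View pics/side0.png

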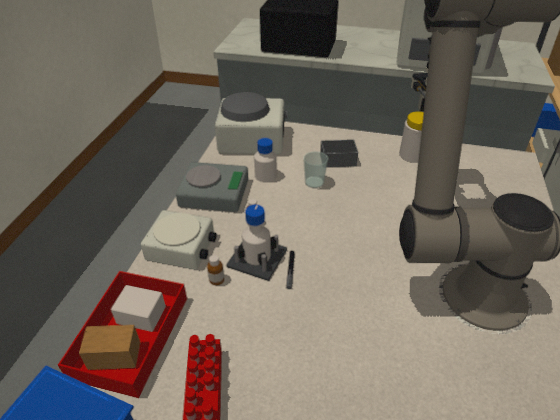

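Scene: blue cap at (299,196) on the stand, with ambers at (259,248) and (340,238). Side: cap at (254,215), index line near (256,207), marker at (291,268). Next I triangulate the cap axis.

```bash
python3 - <<'E'
from h import *
P=[]
for n,c in(("scene",(299.1,195.9)),("side",(254.5,215.0))):
    o,d=ray(bot.camera_model(n),c); P.append((o,d/np.linalg.norm(d))); print(n,onplane(bot.camera_model(n),c,164).round(1))
A=np.zeros((3,3));b=np.zeros(3)
for o,d in P: M=np.eye(3)-np.outer(d,d);A+=M;b+=M@o
x=np.linalg.solve(A,b);print("cap",x.round(1))
from scipy.spatial.transform import Rotation as R
o=bot.get_obs();Rt=R.from_euler("xyz",o["tcp_rot"]).as_matrix()
for z in(300,): print((Rt.T@(np.array([x[0],x[1],z])-o["tool_pos"])).round(1))
cm=bot.camera_model("wrist");print((Rt.T@(np.linalg.inv(cm["camera_from_world"])[:3,3]-o["tool_pos"])).round(1),cm["K"][0][0]);print((np.array(cm["camera_from_world"])[:3,:3]@Rt).round(2))
E
```

```text
scene [617.2   6.7 164. ]
side [611.   11.5 164. ]
cap [612.2   8.3 160.8]
[ 573.1 -309.4   -7.8]
[ 68.4   0.3 -93. ] 323.876802803197
[[ 0.    1.   -0.  ]
 [-0.97  0.   -0.26]
 [-0.26  0.    0.97]]
```

Call:
carry_out(
  deltas=[
    [[573, -309, -8, -23], [573, -309, -8, -23], [573, -309, -8, -23], [573, -309, -8, -23], [573, -309, -8, -23], [573, -309, -8, -23], [573, -309, -8, -23], [573, -309, -8, -23], [573, -309, -8, -23], [573, -309, -8, -23], [573, -309, -8, -23], [573, -309, -8, -23], [573, -309, -8, -23], [573, -309, -8, -23], [573, -309, -8, -23], [573, -309, -8, -23], [573, -309, -8, -23], [573, -309, -8, -23]],
  ],
)

```text
time: 1.9
tool_pos: [612.0, 6.6, 300.5]
tcp_rot: [3.142, 0.0, 2.378]
contact_force: [-0.3, -0.1, -0.2]
grip_width: 91.9
```

```bash
cat >> h.py <<'E'
from scipy.spatial.transform import Rotation as R
def look(name):
    """wrist view: cap-top centre, index line angle (deg, anticlockwise from world x)"""
    o=bot.get_obs(); cm=bot.camera_model("wrist"); im,d=bot.capture("wrist"); cv2.imwrite(f"pics/{name}.png",im)
    hsv=cv2.cvtColor(im,cv2.COLOR_BGR2HSV); m=cv2.inRange(hsv,(95,100,40),(130,255,255))
    k,l,s,c=cv2.connectedComponentsWithStats(m)
    for i in range(1,k):
        if s[i,4]>300: print(s[i],c[i].round(1), "med depth pt",world(cm,c[i],np.median(d[(l==i)&(d>0)])).round(1))
    print({q:np.round(o[q],3).tolist() for q in("time","joint_positions","tool_pos","tcp_rot","contact_force","grip_width")})
    return o,cm,im,d,hsv,m
E
python3 - <<'E'
from h import *
look("w1")
E
```

```text
[ 249  181   71   76 3958] [284.5 218.6] med depth pt [609.9  11.4 178.2]
{'time': 1.9, 'joint_positions': [-0.114, 0.499, 1.253, -0.0, 1.389, -0.921], 'tool_pos': [611.973, 6.554, 300.541], 'tcp_rot': [3.142, 0.0, 2.378], 'contact_force': [-0.26, -0.124, -0.247], 'grip_width': 91.884}
```

View pics/w1.png

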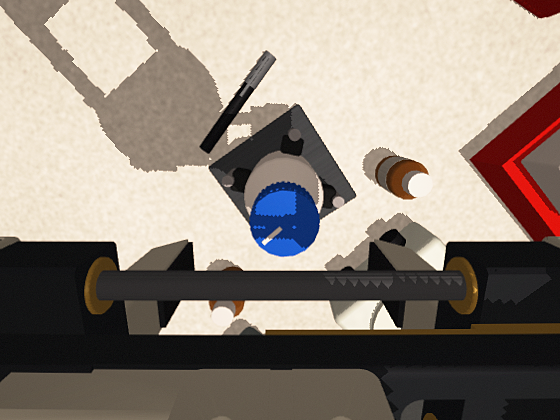

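The wrist view shows the cap's top face at about (285,222), with the index line from near the centre toward (264,243). I'll fit the top circle on its plane.

```bash
cat >> h.py <<'E'
from scipy.optimize import least_squares
def fit(o,cm,m,hsv,z,box=None):
    """circle (r 25) through the camera-side half of the cap's top edge, at height z; white line's angle"""
    mm=cv2.morphologyEx(m,cv2.MORPH_CLOSE,np.ones((9,9)))
    k,l,s,c=cv2.connectedComponentsWithStats(mm)
    i=1+np.argmax(s[1:,4]); cs,_=cv2.findContours((l==i).astype(np.uint8),cv2.RETR_EXTERNAL,cv2.CHAIN_APPROX_NONE)
    q=cs[0][:,0]; q=q[q[:,1]>c[i][1]+5]
    p=np.array([onplane(cm,t,z)[:2] for t in q])
    r=least_squares(lambda v:np.hypot(*(p-v[:2]).T)-v[2],[*p.mean(0),25],loss="soft_l1"); ctr=r.x[:2]
    w=cv2.inRange(hsv,(0,0,120),(180,90,255))&(l==i).astype(np.uint8)*255
    ys,xs=np.nonzero(w); pw=np.array([onplane(cm,t,z)[:2] for t in zip(xs,ys)]).reshape(-1,2)-ctr
    pw=pw[np.hypot(*pw.T)<24] 
    print("circle",r.x.round(1),"res",np.abs(r.fun).mean().round(2),"n line",len(pw),"angle deg",np.degrees(np.arctan2(*pw.mean(0)[::-1])).round(1) if len(pw) else None)
    return ctr
def to_tool(o,p):
    return (R.from_euler("xyz",o["tcp_rot"]).as_matrix().T@(np.array(p)-o["tool_pos"])).round(1)
E
python3 - <<'E'
from h import *
o,cm,im,d,hsv,m=look("w2")
for z in(179,181):
    c=fit(o,cm,m,hsv,z); print(to_tool(o,[*c,164+47]))
E
```

```text
[ 249  181   71   76 3959] [284.3 218.6] med depth pt [609.9  11.4 178.2]
{'time': 1.95, 'joint_positions': [-0.114, 0.499, 1.253, -0.0, 1.389, -0.921], 'tool_pos': [612.048, 6.644, 300.549], 'tcp_rot': [3.141, 0.0, 2.378], 'contact_force': [-0.097, 0.3, -0.319], 'grip_width': 91.697}
circle [612.3   8.8  23.6] res 0.21 n line 109 angle deg -90.3
[ 1.3  1.7 89.5]
circle [611.9   9.2  23.4] res 0.21 n line 109 angle deg -90.3
[ 2.   1.7 89.5]
```

Call:
carry_out(
  deltas=[
    [[1.5, 1.7, 40, 0], [1.5, 1.7, 70, 0], [1.5, 1.7, 89, 0], [1.5, 1.7, 89, 0], [1.5, 1.7, 89, 0]],
  ],
)

```text
time: 2.5
tool_pos: [612.6, 9.5, 211.9]
tcp_rot: [3.141, 0.0, 2.379]
contact_force: [-0.1, 0.4, 0.4]
grip_width: 91.9
```

Call:
carry_out(
  deltas=[
    [[0, 0, 0, 0], [0, 0, 0, 0], [0, 0, 0, 0], [0, 0, 0, 0], [0, 0, 0, 0], [0, 0, 0, 0], [0, 0, 0, 0], [0, 0, 0, 0]],
  ],
  fingers=44,
)

```text
time: 3.3
tool_pos: [612.3, 9.7, 211.2]
tcp_rot: [-3.141, 0.0, 2.38]
contact_force: [-0.9, -1.1, 1.6]
grip_width: 49.4
```

Call:
carry_out(
  deltas=[
    [[0, 0, 0.5, 0], [0, 0, 1, 0], [0, 0, 1, 0]],
  ],
)

```text
time: 3.6
tool_pos: [612.3, 9.7, 210.7]
tcp_rot: [-3.141, 0.0, 2.38]
contact_force: [-2.1, 0.5, 4.1]
grip_width: 49.5
```

Call:
carry_out(
  deltas=[
    [[0, 0, 0.5, -1], [0, 0, 1, -2], [0, 0, 1, -3], [0, 0, 1, -4], [0, 0, 1, -4]],
  ],
)

```text
time: 4.1
tool_pos: [612.2, 9.5, 210.4]
tcp_rot: [-3.141, 0.001, 2.732]
contact_force: [-5.5, -1.2, 10.4]
grip_width: 49.6
```

Call:
carry_out(
  deltas=[
    [[0, 0, 0, -1], [0, 0, 0, -2], [0, 0, 0, -2]],
  ],
)

```text
time: 4.4
tool_pos: [612.2, 9.4, 209.8]
tcp_rot: [-3.141, 0.0, 2.906]
contact_force: [-3.1, -2.5, 5.7]
grip_width: 49.2
```

Call:
carry_out(
  deltas=[
    [[0, 0, 0, -1], [0, 0, 0, -2], [0, 0, 0, -2]],
  ],
)

```text
time: 4.7
tool_pos: [612.4, 9.4, 210.4]
tcp_rot: [-3.141, 0.001, 3.081]
contact_force: [-4.0, -2.4, 9.6]
grip_width: 49.3
```

Call:
carry_out(
  deltas=[
    [[0, 0, 0, -1], [0, 0, 0, -2], [0, 0, 0, -2]],
  ],
)

```text
time: 5.0
tool_pos: [612.3, 9.2, 209.8]
tcp_rot: [-3.141, 0.0, -3.029]
contact_force: [-2.7, -2.9, 5.7]
grip_width: 49.1
```

Call:
carry_out(
  deltas=[
    [[0, 0, 0, -1], [0, 0, 0, -2], [0, 0, 0, -2]],
  ],
)

```text
time: 5.3
tool_pos: [612.6, 9.3, 210.3]
tcp_rot: [-3.14, 0.001, -2.854]
contact_force: [-3.9, -3.5, 10.2]
grip_width: 49.5
```

Call:
carry_out(
  deltas=[
    [[0, 0, 0, -1], [0, 0, 0, -2], [0, 0, 0, -2]],
  ],
)

```text
time: 5.6
tool_pos: [612.7, 9.3, 210.4]
tcp_rot: [-3.14, 0.001, -2.68]
contact_force: [-3.8, -2.5, 9.3]
grip_width: 49.4
```

Call:
carry_out(
  deltas=[
    [[0, 0, 0, -1], [0, 0, 0, -2], [0, 0, 0, -2]],
  ],
)

```text
time: 5.9
tool_pos: [612.7, 9.3, 210.3]
tcp_rot: [-3.14, 0.0, -2.505]
contact_force: [-4.0, -3.3, 10.2]
grip_width: 49.5
```

Call:
carry_out(
  deltas=[
    [[0, 0, 0, -1], [0, 0, 0, -2], [0, 0, 0, -2]],
  ],
)

```text
time: 6.2
tool_pos: [612.7, 9.2, 208.9]
tcp_rot: [-3.141, -0.0, -2.332]
contact_force: [1.8, -3.5, -0.1]
grip_width: 49.6
```

```bash
python3 - <<'E'
from h import *
look("w3")
E
```

```text
[ 226  215  110   56 4584] [280.5 247. ] med depth pt [599.5  -4.8 175. ]
[ 227  300  109   30 2462] [283.2 313.5] med depth pt [619.5  17.8 177.1]
{'time': 6.2, 'joint_positions': [-0.11, 0.572, 1.387, -0.001, 1.182, -2.489], 'tool_pos': [612.672, 9.249, 208.938], 'tcp_rot': [-3.141, -0.0, -2.332], 'contact_force': [1.828, -3.519, -0.092], 'grip_width': 49.615}
```

View pics/w3.png

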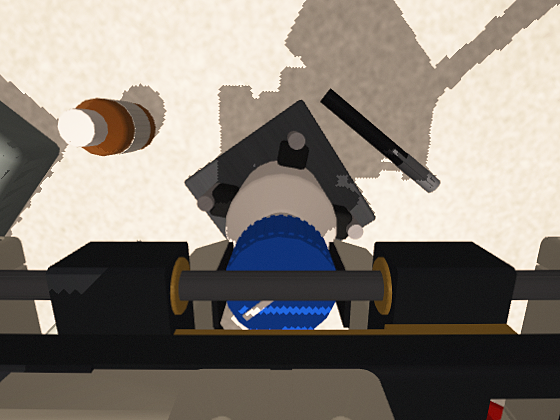

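Fz fell from 10 N to 0 over the last 10°, so the lug has passed the thread's end. The index line at (240,318) keeps its place relative to the jaws, so nothing slipped. Now I follow the drop down.

Call:
carry_out(
  deltas=[
    [[0, 0, 1, 0], [0, 0, 2, 0], [0, 0, 3, 0], [0, 0, 3, 0]],
  ],
)

```text
time: 6.65
tool_pos: [612.7, 9.3, 206.0]
tcp_rot: [-3.141, -0.0, -2.334]
contact_force: [1.1, -4.7, -0.7]
grip_width: 49.6
```

Call:
carry_out(
  deltas=[
    [[0, 0, 1, 0], [0, 0, 2, 0], [0, 0, 3, 0], [0, 0, 3, 0]],
  ],
)

```text
time: 7.05
tool_pos: [612.6, 9.3, 204.6]
tcp_rot: [-3.14, 0.0, -2.334]
contact_force: [-3.3, -4.7, 7.7]
grip_width: 49.7
```

Bottomed at TCP 204.6, which puts the cap centre at 157.6 as expected for a drop. I ease the push, then turn forward, sinking 0.097 mm per unit.

Call:
carry_out(
  deltas=[
    [[0, 0, -1, 0], [0, 0, -0.9, 1], [0, 0, -0.8, 2], [0, 0, -0.7, 3], [0, 0, -0.6, 4], [0, 0, -0.5, 5], [0, 0, -0.4, 6], [0, 0, -0.4, 6]],
  ],
)

```text
time: 7.85
tool_pos: [612.6, 9.3, 204.4]
tcp_rot: [-3.14, 0.001, -2.86]
contact_force: [-1.7, -5.2, 5.4]
grip_width: 49.8
```

Call:
carry_out(
  deltas=[
    [[0, 0, -0.5, 1], [0, 0, -0.3, 2], [0, 0, -0.2, 3], [0, 0, -0.1, 4], [0, 0, 0, 5], [0, 0, 0.1, 6], [0, 0, 0.2, 7], [0, 0, 0.3, 8], [0, 0, 0.4, 9], [0, 0, 0.5, 10], [0, 0, 0.6, 11], [0, 0, 0.7, 12], [0, 0, 0.8, 13], [0, 0, 0.9, 14], [0, 0, 1, 15], [0, 0, 1.1, 16], [0, 0, 1.2, 17], [0, 0, 1.3, 18], [0, 0, 1.3, 18]],
  ],
)

```text
time: 9.75
tool_pos: [612.7, 9.4, 202.8]
tcp_rot: [3.141, 0.001, 1.854]
contact_force: [0.2, -5.8, 4.1]
grip_width: 49.4
```

Call:
carry_out(
  deltas=[
    [[0, 0, 0.1, 1], [0, 0, 0.2, 2], [0, 0, 0.3, 3], [0, 0, 0.4, 4], [0, 0, 0.5, 5], [0, 0, 0.6, 6], [0, 0, 0.7, 7], [0, 0, 0.8, 8], [0, 0, 0.9, 9], [0, 0, 1, 10], [0, 0, 1.1, 11], [0, 0, 1.2, 12], [0, 0, 1.3, 13], [0, 0, 1.4, 14], [0, 0, 1.4, 15], [0, 0, 1.5, 16], [0, 0, 1.6, 17], [0, 0, 1.7, 18], [0, 0, 1.7, 18]],
  ],
)

```text
time: 11.65
tool_pos: [612.8, 9.3, 201.1]
tcp_rot: [3.14, -0.001, 0.284]
contact_force: [-0.3, -5.8, 3.6]
grip_width: 49.3
```

Call:
carry_out(
  deltas=[
    [[0, 0, 0.1, 1], [0, 0, 0.2, 2], [0, 0, 0.3, 3], [0, 0, 0.4, 4], [0, 0, 0.5, 5], [0, 0, 0.6, 6], [0, 0, 0.7, 7], [0, 0, 0.8, 8], [0, 0, 0.9, 9], [0, 0, 1, 10], [0, 0, 1.1, 11], [0, 0, 1.2, 12], [0, 0, 1.3, 13], [0, 0, 1.4, 14], [0, 0, 1.4, 15], [0, 0, 1.5, 16], [0, 0, 1.6, 17], [0, 0, 1.7, 18], [0, 0, 1.7, 18]],
  ],
)

```text
time: 13.55
tool_pos: [612.7, 9.2, 199.4]
tcp_rot: [-3.141, -0.001, -1.287]
contact_force: [-1.1, -6.5, 3.5]
grip_width: 49.5
```

Call:
carry_out(
  deltas=[
    [[0, 0, 0, 0], [0, 0, 0, 0], [0, 0, 0, 0], [0, 0, 0, 0], [0, 0, 0, 0]],
  ],
  fingers=75,
)

```text
time: 14.05
tool_pos: [612.4, 10.1, 198.8]
tcp_rot: [3.141, 0.0, -1.285]
contact_force: [0.0, -0.6, 0.3]
grip_width: 74.8
```

```bash
python3 - <<'E'
from h import *
look("w4")
E
```

```text
[ 226  213  110   58 4742] [280.6 246.3] med depth pt [617.6  -9.1 166. ]
[ 227  300  109   29 2429] [283.  313.3] med depth pt [608.1  19.5 168.1]
{'time': 14.05, 'joint_positions': [-0.109, 0.582, 1.4, 0.0, 1.16, 2.747], 'tool_pos': [612.368, 10.061, 198.752], 'tcp_rot': [3.141, 0.0, -1.285], 'contact_force': [0.01, -0.596, 0.31], 'grip_width': 74.8}
```

View pics/w4.png

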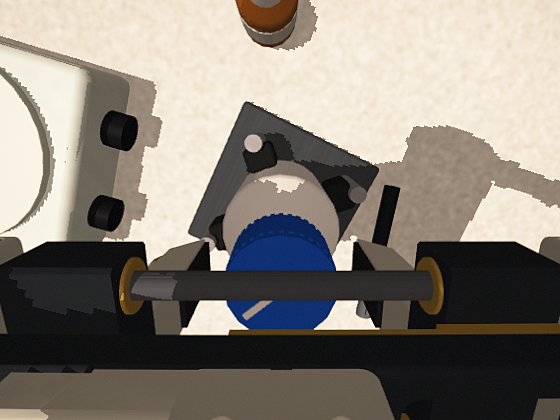

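The line at (258,310) is still fixed relative to the jaws, so there was no slip over the 300°. Now I turn the open gripper back 180°.

Call:
carry_out(
  deltas=[
    [[0.8, 0, 0, -1.5], [0.8, 0, 0, -3], [0.8, 0, 0, -5], [0.8, 0, 0, -7], [0.8, 0, 0, -9], [0.8, 0, 0, -11], [0.8, 0, 0, -13], [0.8, 0, 0, -15], [0.8, 0, 0, -17], [0.8, 0, 0, -18], [0.8, 0, 0, -18]],
  ],
)

```text
time: 15.2
tool_pos: [612.6, 9.1, 198.9]
tcp_rot: [-3.142, 0.0, 0.291]
contact_force: [0.1, 0.1, -0.3]
grip_width: 74.6
```

Call:
carry_out(
  deltas=[
    [[0, 0, 0, -1.5], [0, 0, 0, -3], [0, 0, 0, -5], [0, 0, 0, -7], [0, 0, 0, -9], [0, 0, 0, -11], [0, 0, 0, -13], [0, 0, 0, -15], [0, 0, 0, -17], [0, 0, 0, -18], [0, 0, 0, -18]],
  ],
)

```text
time: 16.3
tool_pos: [612.6, 9.1, 198.9]
tcp_rot: [-3.142, -0.0, 1.862]
contact_force: [0.2, -1.2, 0.3]
grip_width: 74.5
```

Call:
carry_out(
  deltas=[
    [[0, 0, 0, 0], [0, 0, 0, 0], [0, 0, 0, 0], [0, 0, 0, 0], [0, 0, 0, 0], [0, 0, 0, 0]],
  ],
  fingers=44,
)

```text
time: 16.9
tool_pos: [612.8, 9.1, 199.0]
tcp_rot: [3.141, 0.0, 1.856]
contact_force: [0.9, -0.0, 0.3]
grip_width: 49.7
```

Well centred. The last 13 units (65°) follow.

Call:
carry_out(
  deltas=[
    [[0, 0, 0.1, 1], [0, 0, 0.2, 2], [0, 0, 0.3, 3], [0, 0, 0.4, 4], [0, 0, 0.5, 5], [0, 0, 0.6, 6], [0, 0, 0.7, 7], [0, 0, 0.8, 8], [0, 0, 0.9, 9], [0, 0, 1, 10], [0, 0, 1.1, 11], [0, 0, 1.2, 12], [0, 0, 1.3, 13], [0, 0, 1.3, 13], [0, 0, 1.3, 13], [0, 0, 1.3, 13]],
  ],
)

```text
time: 18.5
tool_pos: [612.7, 9.1, 197.6]
tcp_rot: [3.141, -0.0, 0.723]
contact_force: [0.1, 0.7, -0.0]
grip_width: 49.5
```

```bash
python3 - <<'E'
from h import *
look("w5")
im,d=bot.capture("scene"); a=cv2.imread("pics/scene0.png")
w=cv2.imread("pics/w5.png")
cv2.imwrite("pics/f.png",np.hstack([cv2.resize(w,(400,300)),cv2.resize(im[150:330,140:400],(400,300))]))
E
```

```text
[ 225  215  112   56 4465] [280.  246.8] med depth pt [626.6  21.6 164.6]
[ 226  300  110   29 2662] [280.8 313.5] med depth pt [604.3   1.5 166.8]
{'time': 18.5, 'joint_positions': [-0.11, 0.584, 1.4, 0.0, 1.157, 0.737], 'tool_pos': [612.711, 9.079, 197.626], 'tcp_rot': [3.141, -0.0, 0.723], 'contact_force': [0.145, 0.657, -0.005], 'grip_width': 49.499}
```

View pics/f.png

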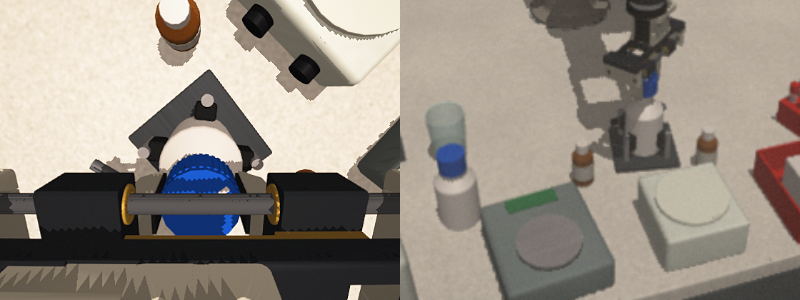

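The line now points to the upper right of the jaws at (225,190), as expected after the 180° regrip. The bystanders stand where they were, and the forces are near zero. Handing in.

```bash
python3 -c "
from plant import bot
o=bot.get_obs();print(o['time'],abs(o['dq']).max(),o['grip_width']);print(bot.close_job())"
```

```text
18.6 0.005923849768241896 49.65615965655925
the job is handed in; nothing more can be done
None
```

The cap is in its thread, one full turn forward from where it dropped. I handed the job in at 18.6 s with the cap still gripped and the arm at rest.

- **Backward turn:** I turned the cap anticlockwise under a light push. Between 80° and 90° the push-back fell from about 10 N to 0. The cap then sank until its centre was about 157.6 mm above the bench, as expected for a drop.
- **Forward turn:** I turned it clockwise 300°, opened the jaws, turned the gripper back 180°, regripped and turned 65° more. The total is 365°: one turn plus about 5° for having gone slightly past the drop point. That 5° is an estimate, because the drop is only known to within about 10°.
- **Last checks:**
  - The cap centre is about 150.6 mm above the bench by the arm's position, against about 150 mm expected.
  - Contact force is under 1 N, and the grip opening is 49.7 mm on the 50 mm cap.
  - The white index line kept its place relative to the jaws in each stroke, so the cap did not slip.
  - The other objects in view in the last pictures look unmoved. I checked this only by eye, and the last pictures did not cover the whole bench.

No check failed. The push readings did swing between about 6 and 10 N during the backward turn.

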